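Set the tin gauge with its play taken up

ROBOT

A 6-joint arm with a two-finger parallel gripper is mounted at the origin on a cart in front of the work surface, level with it; the furniture and walls round the work are solid. World frame = base frame: x ahead of the robot, y to its left, z up, the work surface at z = 0. Lengths are in m, angles in rad, forces in N, time in s.
With the tool pointing down it reaches from about 0.3 to 0.85 m from the base axis. Payload 4.2 kg.
Tool frame: the origin (TCP) lies on the centre line of the jaws, within the pads' length; the fingertips stand 11 mm ahead of it and the grasp point (between the pads) lies 8 mm behind it; z points along the fingers, y is the line along which they close (so a half turn about z gives the same grasp; the last joint's range is limited). The gripper opens to 91 mm and grips with 3 to 60 N. Pads are 32 mm wide; open, the fingers measure 118 mm over their backs; the gripper's body (76 mm by 178 mm) begins 60 mm behind the grasp point.
Start: joints at [1.25, 0.32, 1.565, -0, 1.257, -0.02], TCP at [0.17, 0.549, 0.225] pointing down, gripper open.
Joint ranges: [-3.11, 3.11], [-0.84, 2.01], [0.21, 2.61], [-1.34, 4.49], [0.05, 2.63], [-2.56, 2.56]. Speed limits (rad/s): [2.57, 2.57, 3.14, 3.14, 3.14, 3.14].

INTERFACE

Orientations are given as a rotation vector (axis times angle).
In Python, from station import robot gives the robot as it stands.
- The arm moves only by the shell command python3 -m pendant 'ROWS' [FORCE]. ROWS is a JSON object of lists of equal length, an entry for each row: "delta_pos": the shift along the tool's x, y, z in mm, a list of three; "rot": the turn, a rotation vector about the tool's x, y, z in rad, a list of three; "hand": the finger opening in mm, from 0 to 91.2. A call has 1 to 12 rows; each row shifts and turns the commanded pose from where the row before left it, along the tool's axes as they then stand; what a row does not reach is not made up. A row lasts 1/12 s, in which the tool goes at most 41.7 mm and 7.16 degrees, less where a joint would pass 70% of its speed; a pose out of reach is approached as far as the arm can. A call is refused whole if a number of a shift passes 41.7 or a number of a turn 0.125, either way. A call with a gripper value outside its range is refused whole. The fingers move at their own pace and stop on an object; FORCE is the grip in N (left out, the last holds). Time passes only in rows, so rows that do not move let the fingers close. It gives the time, the measured TCP pose, the force, the opening and the grip force at its end, in the units of the state.
- robot.sense(): the state, without advancing time (a new reading comes with each control period).
- robot.read_camera(name): name is "scene" or "top" or "wrist"; returns a dict with "pixels" (384x512x3 uint8, blue, green, red), "mtx" (3x3 intrinsics, pixels), "k1" (the pictures are not rectified: a ray, as slopes to the right and down, at radius r is drawn at 1 + k1 r^2 times it, then the intrinsics apply), "rvec" (rotation vector, rad) and "tvec" (3), from world to camera coordinates, as OpenCV has them. Camera axes: x right, y down, z forward; pixel columns grow to the right and rows downward; lengths in m; the calibration is good to about 2 mm. A picture is of the moment at which its call begins. There is no depth.
- robot.job_done(): hands the job in; it is judged then, once.
The state is a dict: "t": time; "joint_positions": joint angles; "dq": joint speeds; "joint_torque": joint torques, N m; "tool_pos": TCP position; "tool_rot": TCP orientation; "wrist_force": force on the tool from outside, world axes, zero at the start; "ft_torque": the same for the moment, N m; "gripper_width": finger opening in m; "grip_force": force on a finger pad.
Only numpy, scipy, OpenCV 4.12 (cv2) and the standard library are available. Lean on these libraries where they do the work, as an engineer would, in place of code of your own. Each camera call takes 0.05 s, during which the arm holds its last target. There are 200 camera calls.

TASK

Set the tin gauge to the smaller of the two sample tins at the front left of the bench: draw its slide right back by the handle, stand that tin upright in the channel in front of the end block, then bring the slide up in the forward direction until its sprung jaw nips the tin against the end block with about 5 N (more than 15 N dents the tin). The last movement must be forward so that the handle stays up against the front of its play (if you press too hard, draw back clear and come up again); then let go and leave the tin nipped, without moving the other things on the bench.

Things in the scene. Friction and masses are not known exactly. Their poses are not given: they have to be found in the camera images.
- gauge: Steel gauge bolted to the bench: base plate 300 x 100 x 12 mm. Origin: centre of its underside, on the bench top. Its +x axis is 'forward', along the slide toward the end block; z up. The channel for the tin runs along x from x = +15 to +115 mm between two low rails whose inner faces are 61 mm apart (y = -30.5 to +30.5), rails 8.5 mm high; the channel floor is the plate's top, 12 mm above the bench. Holds the end block, the slide, the handle and the jaw.
- end_block: Fixed steel block, 72 mm wide and 48 mm high, at the forward end of the channel. Origin: bottom centre of the flat face the tin is pressed on, 115 mm forward of the gauge's origin.
- block_face (a point): Point on the end block's flat face, on the gauge's centre line, 37 mm above the bench.
- slide (a joint): Position of the slide, m: 0 = right back against its rear stop, grows forward, to 0.100. The unloaded jaw's face lies at gauge x = slide - 20 mm, so the gap from jaw to end block is 135 mm - slide. It drags with about 10 N and stays where it is left.
- handle (a joint): Position of the handle in its play on the slide, m: 0 = against the rear lug (after pulling back), 0.008 = against the front lug (after pushing forward). Within these 8 mm it moves alone with about 1 N; beyond them it takes the slide with it.
- handle_grip (a point): Middle of the upright black handle post: 20 mm along the gauge's x, 24 mm along its y, 46 mm tall (bench height 44 to 90 mm); this point is 77 mm above the bench. It lies at gauge x = slide + handle - 100 mm. The slide's parts below and beside it reach to 52 mm above the bench.
- jaw: Flat steel jaw pad 50 mm wide and 34 mm high on the front of the slide, on short stiff springs: it gives by about 0.2 mm per newton, up to 8 mm. Origin: centre of its face, 35 mm above the bench; face looks forward (+x of the gauge).
- small_tin: The smaller of the two round lever-lid tins at the front left of the bench (the two swap places): 54 to 55 mm diameter, 50 mm high, 0.16 kg. Origin: centre of its underside; z up. Stands loose on the bench. Grip round the body.
- large_tin: The larger of the two round lever-lid tins at the front left, 68 mm diameter, 72 mm high, loose; to be left alone. Origin: centre of its underside.
- tape_roll: Black roll of tape lying flat, 59 mm diameter, 19 mm high, loose; to be left alone. Origin: centre of its underside.
- check_weight: Metal check weight with a knob on top, 42 mm diameter, 66 mm high, loose; to be left alone. Origin: centre of its underside.
- stamp: Hand stamp standing upright, 26 x 48 mm, 68 mm high, loose; to be left alone. Origin: centre of its underside.
There are look-alikes about, which are no part of the job. What is shaped like the small_tin but orange is not meant.

How it is judged:
By the outcome, as a careful person would: the job done as asked, in the order asked, and still so for the second after the job is handed in, with the robot touching nothing.
It also fails if it takes over 67 s, if anything falls off the work surface, if the arm or the gripper's body presses on something with over 40 N, if the wrist force passes 120 N, or if a joint passes its speed limit or range.

## Working session

There is one attempt and no reset: what is moved stays moved. The work goes in short steps, Python scripts to look and compute and a shell command to move; the robot and the scene stay as the last step left them, time stands still between calls to the robot, and variables do not carry over. Pictures are saved under pics/ and viewed, at most 10 in all, crops included, and the job is handed in when it is done.

```bash
mkdir -p pics; ls; cat > h.py <<'E'
import numpy as np, cv2
from station import robot
from scipy.spatial.transform import Rotation as R
def snap(name,fn):
    c=robot.read_camera(name); cv2.imwrite('pics/'+fn,c['pixels']); 
    np.savez('pics/'+fn+'.npz',**{k:np.array(v) for k,v in c.items()}); return c
def load(fn): return dict(np.load('pics/'+fn+'.npz'))
def toworld(c,u,v,z):
    K=np.array(c['mtx']);k1=float(c['k1'])
    d=np.array([(u-K[0,2])/K[0,0],(v-K[1,2])/K[1,1]]);p=d.copy()
    for _ in range(30): p=d/(1+k1*(p@p))
    Rm=R.from_rotvec(np.ravel(c['rvec'])).as_matrix();t=np.ravel(c['tvec'])
    o=-Rm.T@t; r=Rm.T@np.array([p[0],p[1],1]); return o+r*(z-o[2])/r[2]
def topix(c,P):
    K=np.array(c['mtx']);Rm=R.from_rotvec(np.ravel(c['rvec'])).as_matrix();q=Rm@np.array(P)+np.ravel(c['tvec'])
    p=q[:2]/q[2];p=p*(1+float(c['k1'])*(p@p));return K[0,0]*p[0]+K[0,2],K[1,1]*p[1]+K[1,2]
E
python3 - <<'E'
from h import *
a=snap('top','top1.png');b=snap('scene','scene1.png')
s=robot.sense();print(s['t'],s['tool_pos'],s['tool_rot'],R.from_rotvec(s['tool_rot']).as_matrix().round(3))
E
```

```text
pics
0.1 [0.17023329 0.54877144 0.22421821] [-4.70657516e-01 -3.10586761e+00  2.42018114e-03] [[-0.955  0.296 -0.   ]
 [ 0.296  0.955 -0.001]
 [ 0.    -0.002 -1.   ]]
```

View pics/top1.png

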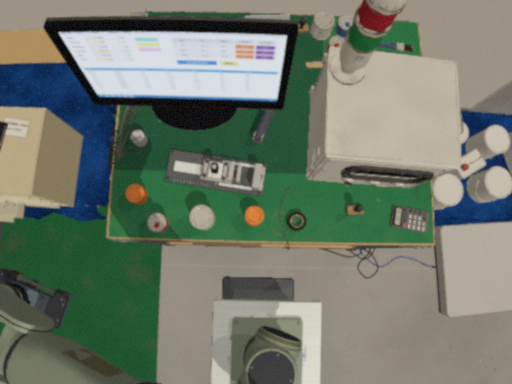

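View pics/scene1.png

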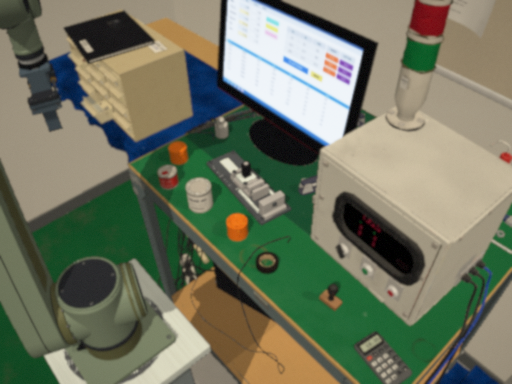

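The top view shows the small red-labelled tin at about (157,222), the large tin at (202,217), orange decoys at (136,194) and (254,215), and the gauge from (168,165) to (265,180). I'll enlarge that area.

```bash
python3 - <<'E'
from h import *
c=load('top1.png');cv2.imwrite('pics/top1c.png',cv2.resize(c['pixels'][125:245,115:275],None,fx=5,fy=5,interpolation=cv2.INTER_CUBIC))
for n,u,v,z in [('small',157,222,.05),('large',202,217,.072),('g1',170,165,.02),('g2',265,180,.02)]: print(n,toworld(c,u,v,z).round(3))
E
```

```text
small [0.37  0.324 0.05 ]
large [0.386 0.192 0.072]
g1 [0.545 0.302 0.02 ]
g2 [0.507 0.013 0.02 ]
```

View pics/top1c.png

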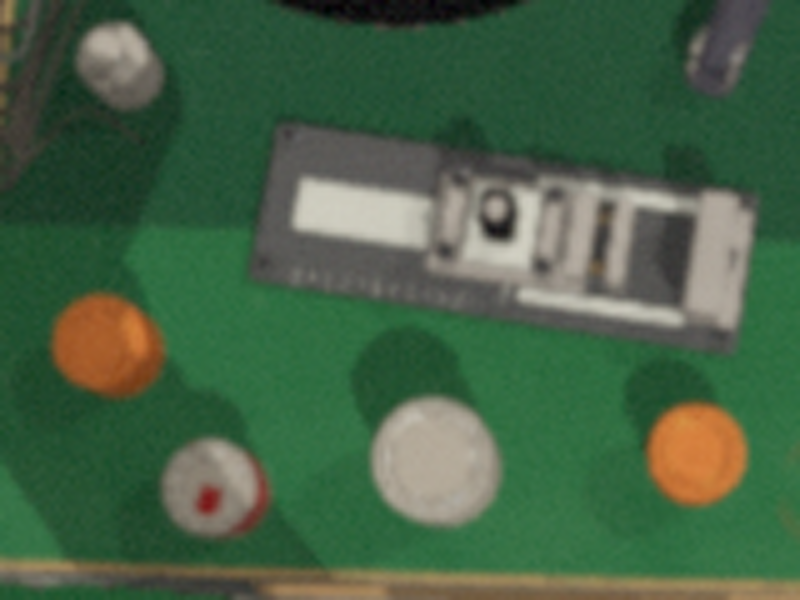

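The crop shows the plate corners at (278,123), (757,193), (732,352) and (252,280), the handle top at (497,205) and the small tin's lid centred at (211,487). The end block is at the right.

```bash
cat >> h.py <<'E'
def cr(c,x,y,z): return toworld(c,115+(x+.5)/5-.5,125+(y+.5)/5-.5,z)
E
python3 - <<'E'
from h import *
c=load('top1.png')
P=np.array([cr(c,x,y,.012)for x,y in[(278,123),(757,193),(732,352),(252,280)]])
print(P.round(4),np.linalg.norm(P[1]-P[0]),np.linalg.norm(P[2]-P[3]),np.linalg.norm(P[3]-P[0]),np.linalg.norm(P[2]-P[1]))
o=P.mean(0);f=(P[1]+P[2]-P[0]-P[3])[:2];f/=np.linalg.norm(f);l=np.array([-f[1],f[0]])
print('o',o,'f',f,'yaw',np.arctan2(f[1],f[0]))
for n,x,y,z in[('handle',497,205,.09),('tin',211,487,.05),('large',435,460,.072),('jawtop',627,240,.052),('blockface',687,243,.048),('orange',107,345,.05)]:
    w=cr(c,x,y,z);d=w[:2]-o[:2];print(n,w.round(4),'gauge',d@f,d@l)
s=robot.sense();Rt=R.from_rotvec(s['tool_rot']).as_matrix();tin=cr(c,211,487,.05);print('tool delta to tin',Rt.T@(tin-s['tool_pos']))
E
```

```text
[[0.5966 0.3058 0.012 ]
 [0.5602 0.0106 0.012 ]
 [0.4619 0.024  0.012 ]
 [0.4982 0.3157 0.012 ]] 0.29751638022541943 0.2939385142991443 0.09896322193694772 0.09920275303382509
o [0.52922304 0.16401206 0.012     ] f [-0.1229113  -0.99241766] yaw -1.6940192195064934
handle [0.5314 0.1622 0.09  ] gauge 0.0015328357349303399 0.0023950103065198593
tin [0.3695 0.3245 0.05  ] gauge -0.1396740984115783 -0.1782548143688155
large [0.387 0.193 0.072] gauge -0.011262623153728911 -0.14468379787437996
jawtop [0.5208 0.0883 0.052 ] gauge 0.07616049958197357 0.000895291990393194
blockface [0.5207 0.0531 0.048 ] gauge 0.1111583428033618 0.005181283976323541
orange [0.4505 0.3914 0.05  ] gauge -0.2159522184597101 -0.1060478473645248
tool delta to tin [-0.25674835 -0.15486134  0.17445245]
```

```bash
python3 -m pendant '{"delta_pos":[[0,0,0],[0,0,0],[-29,-24,0],[-29,-24,0],[-29,-24,0],[-29,-24,0],[-29,-24,0],[-29,-24,0],[-29,-24,0],[-29,-24,0],[-29,-24,0],[-29,-24,0]],"rot":[[0,0,-0.0885],[0,0,-0.0885],[0,0,0],[0,0,0],[0,0,0],[0,0,0],[0,0,0],[0,0,0],[0,0,0],[0,0,0],[0,0,0],[0,0,0]],"hand":[50,50,50,50,50,50,50,50,50,50,50,50]}' 30
python3 -m pendant '{"delta_pos":[[-29,-25,0],[-29,-25,0],[-29,-25,15],[-29,-25,15],[0,0,15],[0,0,0]],"rot":[[0,0,0],[0,0,0],[0,0,0],[0,0,0],[0,0,0],[0,0,0]],"hand":[50,50,50,50,50,50]}'
python3 - <<'E'
from h import *
snap('wrist','w1.png')
s=robot.sense();print(s['t'],s['tool_pos'],R.from_rotvec(s['tool_rot']).as_matrix().round(3))
E
```

```text
t: 1.1
tool_pos: [0.4292, 0.2735, 0.2247]
tool_rot: [-0.194, -3.135, 0.0]
wrist_force: [-0.4, 0.6, 0.9]
gripper_width: 0.0501
grip_force: 0.0
t: 1.6
tool_pos: [0.5303, 0.1594, 0.1764]
tool_rot: [-0.2, -3.128, 0.003]
wrist_force: [-0.8, -0.5, -0.6]
gripper_width: 0.0494
grip_force: 0.0
1.65 [0.53023473 0.16068539 0.17803477] [[-0.992  0.125 -0.005]
 [ 0.125  0.992 -0.001]
 [ 0.005 -0.001 -1.   ]]
```

View pics/w1.png

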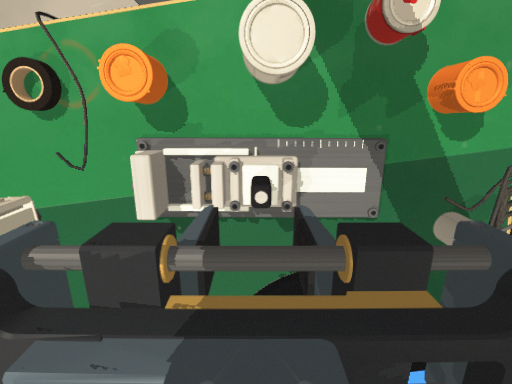

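The wrist view shows the plate corners at about (137,140), (383,140) and (383,218). The handle top is at about (261,198) and the edge of the small tin's lid at (411,8).

```bash
python3 - <<'E'
from h import *
c=load('w1.png');P=[toworld(c,u,v,.012) for u,v in[(137,140),(383,140),(383,218)]]
print(np.round(P,4),np.linalg.norm(P[1]-P[0]),np.linalg.norm(P[1]-P[2]))
f=(P[0]-P[1])[:2];f/=np.linalg.norm(f);l=np.array([-f[1],f[0]]);o=(P[0]+P[2])[:2]/2
print('o',o,'yaw',np.arctan2(f[1],f[0]))
for n,u,v,z in[('handle',261,199,.09),('handle base front-edge',261,178,.09),('blockface',166,165,.048),('jaw',194,185,.052)]:
    w=toworld(c,u,v,z);print(n,w.round(4),(w[:2]-o)@f,(w[:2]-o)@l)
# apparent size check of small tin fails at edge
E
```

```text
[[0.4635 0.0264 0.012 ]
 [0.5004 0.3149 0.012 ]
 [0.5989 0.3139 0.012 ]] 0.2908114443418403 0.09851880212651862
o [0.53122957 0.17013513] yaw -1.6979275182145823
handle [0.5312 0.1645 0.09  ] 0.005555378480538067 0.00066056531916038
handle base front-edge [0.5111 0.167  0.09  ] 0.0056465047319684625 -0.01960953361625211
blockface [0.4929 0.0672 0.048 ] 0.1070005063354581 -0.02492087980028703
jaw [0.5177 0.0941 0.052 ] 0.07716345413317549 -0.0037948532304617165
```

```bash
python3 -m pendant '{"delta_pos":[[0,1,22],[0,1,22],[0,0,22],[0,0,22],[0,0,20],[0,0,0],[0,0,0],[0,0,0],[0,0,0],[0,0,0]],"rot":[[0,0,0],[0,0,0],[0,0,0],[0,0,0],[0,0,0],[0,0,0],[0,0,0],[0,0,0],[0,0,0],[0,0,0]],"hand":[50,50,50,50,50,50,10,10,10,10]}' 30
python3 -m pendant '{"delta_pos":[[0,0,0],[0,0,0],[0,0,0]],"rot":[[0,0,0],[0,0,0],[0,0,0]],"hand":[10,10,10]}' 30
```

```text
t: 2.48
tool_pos: [0.5324, 0.1642, 0.0736]
tool_rot: [0.194, 3.133, 0.002]
wrist_force: [-0.1, -0.3, -0.4]
gripper_width: 0.0261
grip_force: 0.0
t: 2.73
tool_pos: [0.5321, 0.1639, 0.0731]
tool_rot: [0.195, 3.134, 0.002]
wrist_force: [-0.4, 0.6, 5.8]
gripper_width: 0.0198
grip_force: 30.0
```

```bash
python3 -m pendant '{"delta_pos":[[0,5,0],[0,8,0],[0,10,0],[0,10,0],[0,10,0],[0,10,0],[0,10,0],[0,10,0],[0,10,0],[0,7,0],[0,0,0]],"rot":[[0,0,0],[0,0,0],[0,0,0],[0,0,0],[0,0,0],[0,0,0],[0,0,0],[0,0,0],[0,0,0],[0,0,0],[0,0,0]],"hand":[10,10,10,10,10,10,10,10,10,10,10]}' 35
python3 -m pendant '{"delta_pos":[[0,3,0],[0,3,0],[0,0,0]],"rot":[[0,0,0],[0,0,0],[0,0,0]],"hand":[10,10,10]}'
python3 -m pendant '{"delta_pos":[[0,2,0],[0,2,0],[0,0,0]],"rot":[[0,0,0],[0,0,0],[0,0,0]],"hand":[10,10,10]}'
```

```text
t: 3.65
tool_pos: [0.5436, 0.2521, 0.0731]
tool_rot: [0.193, 3.134, -0.003]
wrist_force: [1.0, -5.2, 6.1]
gripper_width: 0.0199
grip_force: 35.0
t: 3.9
tool_pos: [0.5442, 0.2567, 0.0731]
tool_rot: [0.194, 3.134, -0.006]
wrist_force: [1.0, -8.1, 7.1]
gripper_width: 0.0197
grip_force: 35.0
t: 4.15
tool_pos: [0.5447, 0.2604, 0.0731]
tool_rot: [0.194, 3.134, -0.006]
wrist_force: [1.0, -8.7, 7.4]
gripper_width: 0.02
grip_force: 35.0
```

```bash
for i in 1 2 3; do python3 -m pendant '{"delta_pos":[[0,2,0],[0,2,0],[0,0,0]],"rot":[[0,0,0],[0,0,0],[0,0,0]],"hand":[10,10,10]}' | grep -E 'pos|wrist'; done
```

```text
tool_pos: [0.5451, 0.2642, 0.0731]
wrist_force: [0.5, -9.5, 7.3]
tool_pos: [0.5451, 0.2645, 0.0731]
wrist_force: [0.7, -20.4, 11.8]
tool_pos: [0.5451, 0.2647, 0.073]
wrist_force: [-0.1, -30.8, 13.9]
```

```bash
python3 -m pendant '{"delta_pos":[[0,-6,0],[0,0,0],[0,0,0],[0,0,0],[0,0,-20],[0,0,-35],[0,0,-35],[30,10,0],[30,10,0],[0,0,0]],"rot":[[0,0,0],[0,0,0],[0,0,0],[0,0,0],[0,0,0],[0,0,0],[0,0,0],[0,0,0],[0,0,0],[0,0,0]],"hand":[10,45,45,45,45,60,80,91,91,91]}' 30
python3 - <<'E'
from h import *
snap('wrist','w2.png')
s=robot.sense();print(s['t'],s['tool_pos'],R.from_rotvec(s['tool_rot']).as_matrix().round(3))
E
```

```text
t: 5.73
tool_pos: [0.483, 0.298, 0.1624]
tool_rot: [-0.189, -3.132, -0.001]
wrist_force: [-0.6, -0.6, -0.1]
gripper_width: 0.0753
grip_force: 0.0
5.7833 [0.48526468 0.29737901 0.16214418] [[-0.993  0.12  -0.001]
 [ 0.12   0.993  0.   ]
 [ 0.001  0.    -1.   ]]
```

View pics/w2.png

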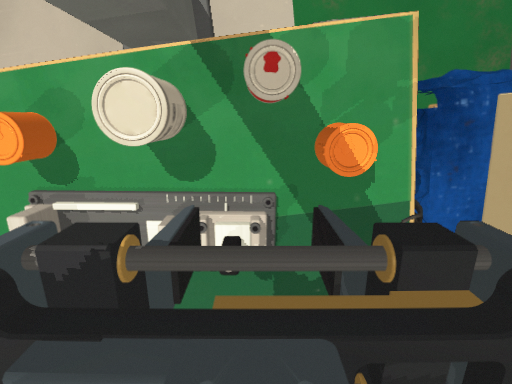

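The small tin's lid is centred at about (272,70), with its rim from u=244 to 301. The slide sits at the rear of the plate.

```bash
python3 - <<'E'
from h import *
c=load('w2.png');t=toworld(c,272,70,.05);print(t,toworld(c,244,70,.05)-toworld(c,301,70,.05),toworld(c,244+0,70,.05))
for u,v in [(275,193),(33,193)]: print(toworld(c,u,v,.012))
s=robot.sense();Rt=R.from_rotvec(s['tool_rot']).as_matrix();print(1000*Rt.T@(np.r_[t[:2],.038]-s['tool_pos']))
E
```

```text
[0.36890322 0.32770146 0.05      ] [-0.00632723 -0.05267555  0.        ] [0.365774   0.30184055 0.05      ]
[0.49803453 0.31977099 0.012     ]
[0.46307754 0.03209256 0.012     ]
[119.04415183  16.12190216 124.25695981]
```

```bash
python3 -m pendant '{"delta_pos":[[30,4,0],[30,4,0],[30,4,0],[29,3,10],[0,0,30],[0,0,30],[0,0,30],[0,0,24],[0,0,10],[0,0,0],[0,0,0]],"rot":[[0,0,0],[0,0,0],[0,0,0],[0,0,0],[0,0,0],[0,0,0],[0,0,0],[0,0,0],[0,0,0],[0,0,0],[0,0,0]],"hand":[91,91,91,91,91,91,91,91,91,91,91]}' 20
python3 -m pendant '{"delta_pos":[[0,0,0],[0,0,0],[0,0,0],[0,0,0],[0,0,0],[0,0,0],[0,0,0],[0,0,0]],"rot":[[0,0,0],[0,0,0],[0,0,0],[0,0,0],[0,0,0],[0,0,0],[0,0,0],[0,0,0]],"hand":[45,45,45,45,45,45,45,45]}' 15
```

```text
t: 6.7
tool_pos: [0.372, 0.326, 0.028]
tool_rot: [0.194, 3.136, 0.0]
wrist_force: [0.2, 0.3, -0.2]
gripper_width: 0.0915
grip_force: 0.0
t: 7.37
tool_pos: [0.3715, 0.3259, 0.0284]
tool_rot: [0.194, 3.135, 0.001]
wrist_force: [-0.1, 0.5, 4.7]
gripper_width: 0.0533
grip_force: 15.0
```

```bash
python3 -m pendant '{"delta_pos":[[0,0,-15],[0,0,-40],[0,0,-40],[-15,-18,0],[-25,-28,0],[-25,-28,0],[-25,-28,0],[-25,-28,0],[-25,-28,0],[-25,-28,0],[-15,-15,0],[0,0,0]],"rot":[[0,0,0],[0,0,0],[0,0,0],[0,0,0],[0,0,0],[0,0,0],[0,0,0],[0,0,0],[0,0,0],[0,0,0],[0,0,0],[0,0,0]],"hand":[45,45,45,45,45,45,45,45,45,45,45,45]}' 15
python3 -m pendant '{"delta_pos":[[0,0,30],[0,0,22],[0,0,0],[0,0,0]],"rot":[[0,0,0],[0,0,0],[0,0,0],[0,0,0]],"hand":[45,45,45,45]}' 15
python3 - <<'E'
from h import *
a=snap('wrist','w3.png')['pixels'];b=snap('scene','s3.png')['pixels'][120:260,170:330];t=snap('top','t3.png')['pixels'][125:245,115:275]
cv2.imwrite('pics/m3.png',np.hstack([cv2.resize(a[60:330,60:460],(400,270)),cv2.resize(b,(309,270),interpolation=2)]))
s=robot.sense();print(s['t'],s['tool_pos'],R.from_rotvec(s['tool_rot']).as_matrix().round(3),s['gripper_width'])
E
```

```text
t: 8.37
tool_pos: [0.5275, 0.1006, 0.1225]
tool_rot: [0.201, 3.134, -0.002]
wrist_force: [0.3, 0.9, -1.4]
gripper_width: 0.0529
grip_force: 15.0
t: 8.7
tool_pos: [0.5237, 0.1042, 0.07]
tool_rot: [-0.193, -3.132, 0.001]
wrist_force: [-0.3, -0.8, -1.2]
gripper_width: 0.0526
grip_force: 15.0
8.85 [0.52599304 0.10458431 0.07229943] [[-0.992  0.123  0.003]
 [ 0.123  0.992  0.001]
 [-0.003  0.001 -1.   ]] 0.05309493015574131
```

View pics/m3.png

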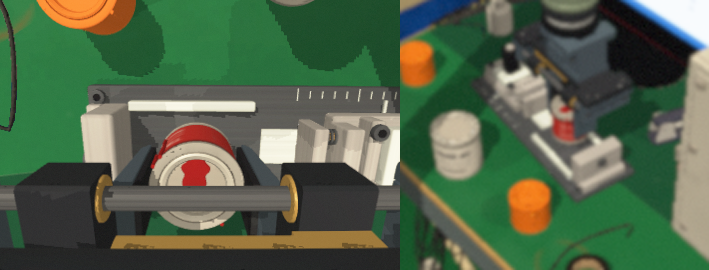

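The tin hangs over the channel between the end block and the retracted jaw. I'll zoom in to get its sideways position against the rail.

```bash
python3 - <<'E'
from h import *
c=load('w3.png');im=cv2.resize(c['pixels'][150:300,170:370],None,fx=4,fy=4,interpolation=2)
s=robot.sense();tp=s['tool_pos'];Rt=R.from_rotvec(s['tool_rot']).as_matrix()
a=np.linspace(0,2*np.pi,200)
for off,col in[(0,(0,255,0)),(.0025,(255,0,0))]:
    ctr=tp+Rt[:,0]*off
    for t in a:
        u,v=topix(c,[ctr[0]+.0272*np.cos(t),ctr[1]+.0272*np.sin(t),tp[2]+.022]);u,v=int((u-170+.5)*4),int((v-150+.5)*4)
        if 0<=u<800 and 0<=v<600: im[v,u]=col;im[v,max(u-1,0)]=col
cv2.imwrite('pics/w3c.png',im)
E
```

```text
(no output)
```

View pics/w3c.png

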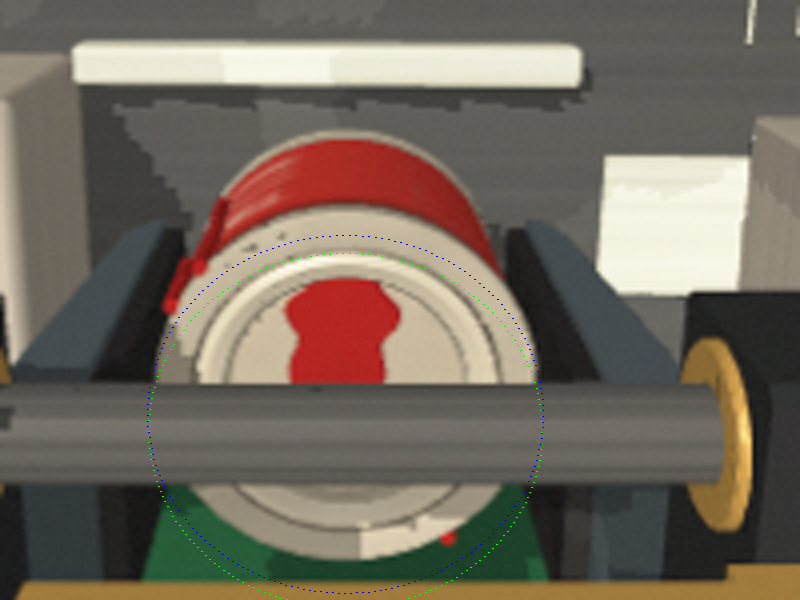

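```bash
python3 - <<'E'
from h import *
c=load('w3.png')
s=robot.sense();tp=s['tool_pos'];f=np.array([-.128,-.992]);l=np.array([.992,-.128])
g=lambda x,y,z:(lambda w:(w[:2]@l, -(w[:2]@f)))(toworld(c,170+(x+.5)/4-.5,150+(y+.5)/4-.5,z))
print('tcp',tp[:2]@l,-(tp[:2]@f))
for z in(.088,.091,.094,.097):print('lid',z,np.round([np.mean([g(347,205,z)[0],g(347,560,z)[0]]),g(347,560,z)[0]-g(347,205,z)[0],g(155,383,z)[1],g(540,383,z)[1]],4))
for z in(.041,.044,.047):print('bottom near rim + 27.2',z,g(345,131,z)[0]+.0272)
print('rail inner +30.5 ->centre',g(100,87,.0205)[0]+.0305,g(560,87,.0205)[0]+.0305,'block face s',g(85,250,.048))
E
```

```text
tcp 0.5083983021943816 0.17107474862014613
lid 0.088 [0.5043 0.0556 0.1438 0.1988]
lid 0.091 [0.5028 0.0544 0.1444 0.1982]
lid 0.094 [0.5013 0.0532 0.145  0.1976]
lid 0.097 [0.4998 0.052  0.1455 0.197 ]
bottom near rim + 27.2 0.041 0.5043295857400807
bottom near rim + 27.2 0.044 0.5036290617341256
bottom near rim + 27.2 0.047 0.5029285377281706
rail inner +30.5 ->centre 0.5038128464876668 0.5033625545341801 block face s (np.float64(0.4973284182528635), np.float64(0.12491303225272093))
```

```bash
python3 -m pendant '{"delta_pos":[[-0.5,0,12],[0,0,10],[0,0,3],[0,0,0],[0,0,0]],"rot":[[0,0,0],[0,0,0],[0,0,0],[0,0,0],[0,0,0]],"hand":[45,45,45,45,45]}' 15
for i in 1 2 3; do python3 -m pendant '{"delta_pos":[[0,0,1],[0,0,1],[0,0,0]],"rot":[[0,0,0],[0,0,0],[0,0,0]],"hand":[45,45,45]}' 15 | grep -E 'pos|wrist'; done
```

```text
t: 9.27
tool_pos: [0.5257, 0.104, 0.0462]
tool_rot: [0.194, 3.135, 0.0]
wrist_force: [0.2, 0.8, -0.7]
gripper_width: 0.0533
grip_force: 15.0
tool_pos: [0.5257, 0.1039, 0.0441]
wrist_force: [0.5, -0.0, -1.0]
tool_pos: [0.5255, 0.1039, 0.0418]
wrist_force: [0.7, 0.3, -1.2]
tool_pos: [0.5257, 0.1039, 0.0404]
wrist_force: [-1.3, -0.4, 3.3]
```

```bash
python3 -m pendant '{"delta_pos":[[0,0,0.5],[0,0,0],[0,0,0],[0,0,0],[0,0,0],[0,0,-15],[0,0,-30],[0,0,-30],[0,0,-20],[0,0,0]],"rot":[[0,0,0],[0,0,0],[0,0,0],[0,0,0],[0,0,0],[0,0,0],[0,0,0],[0,0,0],[0,0,0],[0,0,0]],"hand":[45,62,64,64,64,64,64,64,64,64]}' 15
python3 - <<'E'
from h import *
a=snap('wrist','w4.png')['pixels']
cv2.imwrite('pics/w4c.png',cv2.resize(a[60:330,60:460],None,fx=1.8,fy=1.8))
s=robot.sense();print(s['t'],s['tool_pos'])
E
```

```text
t: 10.85
tool_pos: [0.5285, 0.1044, 0.1388]
tool_rot: [0.194, 3.127, 0.003]
wrist_force: [1.6, 0.1, -0.6]
gripper_width: 0.064
grip_force: 0.0
10.9 [0.52712524 0.10422277 0.13654005]
```

View pics/w4c.png

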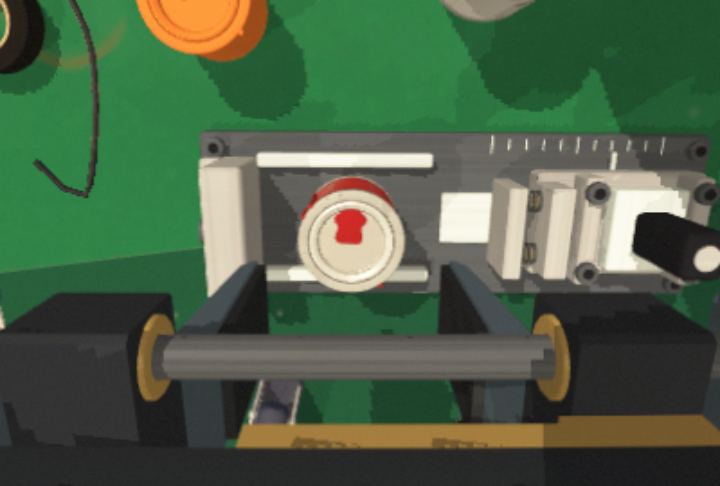

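The tin stands upright between the rails, with its lid at about (350,240) in the crop and the jaw drawn back to the right. I'm going back to the handle.

```bash
python3 -m pendant '{"delta_pos":[[0,32,0],[1,32,0],[1,32,0],[1,32,0],[0,32,0],[0,0,0],[0,0,30],[0,0,25],[0,0,9],[0,0,0],[0,0,0],[0,0,0]],"rot":[[0,0,0],[0,0,0],[0,0,0],[0,0,0],[0,0,0],[0,0,0],[0,0,0],[0,0,0],[0,0,0],[0,0,0],[0,0,0],[0,0,0]],"hand":[50,50,50,50,50,50,50,50,50,50,10,10]}' 30
python3 -m pendant '{"delta_pos":[[0,0,0],[0,0,0],[0,0,0],[0,0,0]],"rot":[[0,0,0],[0,0,0],[0,0,0],[0,0,0]],"hand":[10,10,10,10]}' 30
```

```text
t: 11.9
tool_pos: [0.5432, 0.2631, 0.0715]
tool_rot: [0.195, 3.134, 0.001]
wrist_force: [0.6, 0.5, 0.7]
gripper_width: 0.0394
grip_force: 0.0
t: 12.23
tool_pos: [0.543, 0.2633, 0.0715]
tool_rot: [0.195, 3.134, 0.002]
wrist_force: [-0.2, 0.1, 3.9]
gripper_width: 0.0198
grip_force: 30.0
```

```bash
python3 -m pendant '{"delta_pos":[[0,-5,0],[0,-8,0],[0,-8,0],[0,-8,0],[0,-8,0],[0,-8,0],[0,-8,0],[0,-8,0],[0,-8,0],[0,-5,0],[0,-2,0],[0,0,0]],"rot":[[0,0,0],[0,0,0],[0,0,0],[0,0,0],[0,0,0],[0,0,0],[0,0,0],[0,0,0],[0,0,0],[0,0,0],[0,0,0],[0,0,0]],"hand":[10,10,10,10,10,10,10,10,10,10,10,10]}' 35
for i in 1 2 3 4 5; do python3 -m pendant '{"delta_pos":[[0,-1,0],[0,-1,0],[0,0,0]],"rot":[[0,0,0],[0,0,0],[0,0,0]],"hand":[10,10,10]}' | grep -E 'pos|wrist'; done
```

```text
t: 13.23
tool_pos: [0.5334, 0.1895, 0.0716]
tool_rot: [0.197, 3.134, 0.008]
wrist_force: [-1.8, 8.7, 3.7]
gripper_width: 0.0199
grip_force: 35.0
tool_pos: [0.5333, 0.1882, 0.0716]
wrist_force: [-0.8, 10.8, 5.1]
tool_pos: [0.533, 0.1863, 0.0715]
wrist_force: [-1.7, 10.2, 4.5]
tool_pos: [0.5328, 0.1843, 0.0715]
wrist_force: [-1.7, 10.7, 4.9]
tool_pos: [0.5325, 0.1824, 0.0716]
wrist_force: [-2.8, 10.4, 4.6]
tool_pos: [0.5323, 0.1804, 0.0716]
wrist_force: [-1.6, 9.7, 4.3]
```

```bash
for i in 1 2 3 4; do python3 -m pendant '{"delta_pos":[[0,-0.5,0],[0,0,0],[0,0,0]],"rot":[[0,0,0],[0,0,0],[0,0,0]],"hand":[10,10,10]}' | grep -E 'pos|wrist'; done
```

```text
tool_pos: [0.5322, 0.18, 0.0716]
wrist_force: [-0.7, 10.4, 4.9]
tool_pos: [0.5321, 0.1795, 0.0715]
wrist_force: [-0.8, 11.4, 5.5]
tool_pos: [0.5321, 0.179, 0.0715]
wrist_force: [-1.7, 11.8, 4.5]
tool_pos: [0.532, 0.1785, 0.0716]
wrist_force: [-1.7, 10.3, 4.6]
```

```bash
for i in 1 2 3; do python3 -m pendant '{"delta_pos":[[0,-0.4,0],[0,0,0],[0,0,0]],"rot":[[0,0,0],[0,0,0],[0,0,0]],"hand":[10,10,10]}' | grep -E 'pos|wrist'; done
```

```text
tool_pos: [0.532, 0.1782, 0.0715]
wrist_force: [-0.3, 11.4, 5.2]
tool_pos: [0.5319, 0.1778, 0.0715]
wrist_force: [-1.5, 11.3, 4.8]
tool_pos: [0.5318, 0.1773, 0.0715]
wrist_force: [-0.8, 11.0, 3.6]
```

```bash
for i in 1 2 3; do python3 -m pendant '{"delta_pos":[[0,-0.3,0],[0,0,0],[0,0,0],[0,0,0]],"rot":[[0,0,0],[0,0,0],[0,0,0],[0,0,0]],"hand":[10,10,10,10]}' | grep -E 'pos|wrist'; done
```

```text
tool_pos: [0.5318, 0.1771, 0.0715]
wrist_force: [-1.2, 11.5, 4.7]
tool_pos: [0.5318, 0.1768, 0.0716]
wrist_force: [-1.0, 10.9, 4.0]
tool_pos: [0.5318, 0.1765, 0.0715]
wrist_force: [-1.5, 11.4, 4.3]
```

```bash
for i in 1 2 3; do python3 -m pendant '{"delta_pos":[[0,-0.4,0],[0,0,0],[0,0,0],[0,0,0]],"rot":[[0,0,0],[0,0,0],[0,0,0],[0,0,0]],"hand":[10,10,10,10]}' | grep -E 'pos|wrist'; done
```

```text
tool_pos: [0.5317, 0.176, 0.0715]
wrist_force: [-1.6, 11.3, 5.0]
tool_pos: [0.5316, 0.1757, 0.0716]
wrist_force: [-2.3, 11.6, 4.5]
tool_pos: [0.5316, 0.1753, 0.0716]
wrist_force: [-1.6, 11.3, 5.1]
```

```bash
for i in 1 2 3; do python3 -m pendant '{"delta_pos":[[0,-0.4,0],[0,0,0],[0,0,0],[0,0,0]],"rot":[[0,0,0],[0,0,0],[0,0,0],[0,0,0]],"hand":[10,10,10,10]}' | grep -E 'pos|wrist'; done
python3 - <<'E'
from h import *
a=snap('scene','s5.png')['pixels'][130:235,190:310];b=snap('top','t5.png')['pixels'][135:205,165:280]
cv2.imwrite('pics/m5.png',np.hstack([cv2.resize(a,(400,350),interpolation=2),cv2.resize(b,(400,350),interpolation=2)]))
E
```

```text
tool_pos: [0.5316, 0.1749, 0.0716]
wrist_force: [-2.3, 11.4, 5.1]
tool_pos: [0.5315, 0.1745, 0.0715]
wrist_force: [-1.7, 11.1, 4.6]
tool_pos: [0.5315, 0.1743, 0.0716]
wrist_force: [-1.5, 12.1, 3.6]
```

View pics/m5.png

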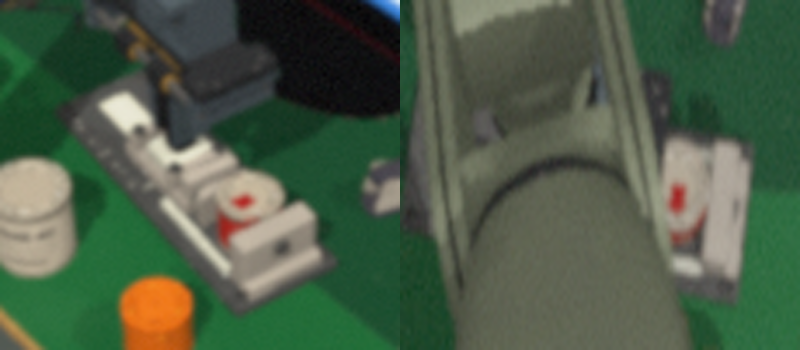

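The tin is right up by the end block with the jaw behind it, so contact is close. I'll continue in small steps.

```bash
for i in 1 2 3; do python3 -m pendant '{"delta_pos":[[0,-0.3,0],[0,0,0],[0,0,0],[0,0,0]],"rot":[[0,0,0],[0,0,0],[0,0,0],[0,0,0]],"hand":[10,10,10,10]}' | grep -E 'pos|wrist'; done
```

```text
tool_pos: [0.5314, 0.1742, 0.0715]
wrist_force: [-1.8, 13.5, 4.4]
tool_pos: [0.5315, 0.1741, 0.0716]
wrist_force: [-1.2, 12.3, 3.4]
tool_pos: [0.5314, 0.1739, 0.0715]
wrist_force: [-1.1, 13.4, 4.7]
```

```bash
for i in 1 2 3; do python3 -m pendant '{"delta_pos":[[0,-0.3,0],[0,0,0],[0,0,0],[0,0,0]],"rot":[[0,0,0],[0,0,0],[0,0,0],[0,0,0]],"hand":[10,10,10,10]}' | grep -E 'pos|wrist'; done
```

```text
tool_pos: [0.5314, 0.1738, 0.0715]
wrist_force: [-1.5, 14.5, 3.8]
tool_pos: [0.5314, 0.1737, 0.0716]
wrist_force: [-0.8, 15.3, 4.0]
tool_pos: [0.5314, 0.1735, 0.0716]
wrist_force: [-1.0, 15.8, 3.7]
```

```bash
python3 -m pendant '{"delta_pos":[[0,0,0],[0,0,0],[0,0,0],[0,0,0],[0,0,0]],"rot":[[0,0,0],[0,0,0],[0,0,0],[0,0,0],[0,0,0]],"hand":[40,40,40,40,40]}' 30
```

```text
t: 21.75
tool_pos: [0.5305, 0.1689, 0.0702]
tool_rot: [-0.195, -3.135, 0.001]
wrist_force: [0.3, -0.1, -0.8]
gripper_width: 0.04
grip_force: 0.0
```

```bash
python3 -m pendant '{"delta_pos":[[0,4,0],[0,0,-10],[0,0,-30],[0,0,-30],[0,0,-30],[20,20,-10],[30,20,0],[30,0,0],[0,0,0],[0,0,0]],"rot":[[0,0,0],[0,0,0],[0,0,0],[0,0,0],[0,0,0],[0,0,0],[0,0,0],[0,0,0],[0,0,0],[0,0,0]],"hand":[40,40,40,40,40,40,40,40,40,40]}' 30
python3 - <<'E'
from h import *
a=snap('wrist','w6.png')['pixels'];b=snap('scene','s6.png')['pixels'][110:260,150:350]
cv2.imwrite('pics/m6.png',np.hstack([cv2.resize(a,(400,300)),cv2.resize(b,(400,300),interpolation=2)]))
E
```

```text
t: 22.58
tool_pos: [0.4559, 0.2234, 0.1814]
tool_rot: [0.191, 3.135, 0.0]
wrist_force: [0.2, -0.5, -0.5]
gripper_width: 0.04
grip_force: 0.0
```

View pics/m6.png

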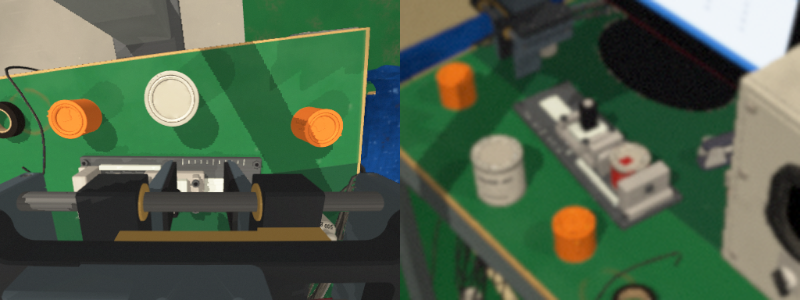

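The tin is upright between the jaw and the end block. The handle stands free and forward, and the other things are where they were. Handing in.

```bash
python3 -c "
from station import robot
print(robot.job_done())"
```

```text
the job is handed in; nothing more can be done
None
```

The job is handed in at about 23 s of the 67 s allowed: the small tin stands upright in the channel, nipped against the end block at about 5 N (estimated from the wrist force), with the handle pushed forward and released, and nothing else looks moved in the last pictures.

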